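# Set the dough sheeter's thickness pointer and start it

### The arm

A 7-joint arm with a two-finger parallel gripper is mounted at the origin on the work surface. World frame = base frame: x ahead of the robot, y to its left, z up, the work surface at z = 0. Lengths are in m, angles in rad, forces in N, time in s.
With the tool pointing down it reaches from about 0.425 to 0.875 m from the base axis. Payload 8.4 kg.
Tool frame: the origin (TCP) lies at the centre of the arm's flange, where the gripper is bolted on; the fingertips stand 173 mm ahead of it and the grasp point (between the pads) lies 155 mm ahead of it; z points along the fingers, y is the line along which they close (so a half turn about z gives the same grasp; the last joint's range is limited). The gripper opens to 85 mm and grips with 20 to 120 N. Pads are 22 mm wide; open, the fingers measure 114 mm over their backs; the gripper's body (76 mm by 85 mm) begins 54 mm behind the grasp point. The pads swing forward as they close: fully open they stand 13 mm farther back than shut.
Start: joints at [-1.41, 0.333, 0.04, 1.465, -0.013, 1.343, -0.059], TCP at [0.167, 0.628, 0.405] pointing down, gripper open.
Joint ranges: [-2.58, 2.58], [-0.38, 2.09], [-1.3, 1.39], [0.25, 2.4], [-1.5, 4.64], [0.08, 2.09], [-2.65, 2.65]. Speed limits (rad/s): [2.22, 2.22, 2.79, 2.79, 3.14, 3.14, 3.14].

### API

Orientations are given as a 3x3 rotation matrix whose columns are the frame's x, y, z axes.
In Python, from bench import manip gives the robot as it stands.
- The arm moves only by the shell command python3 -m jog 'ROWS' [OPENING] [FORCE]. ROWS is JSON, a list of rows, each an object of numbers: "tx", "ty", "tz": the shift along the tool's x, y, z as a fraction of full scale; "rx", "ry", "rz": the turn, a rotation vector about the tool's x, y, z as a fraction of full scale. A call has 1 to 8 rows; each row is the pose to reach, as a shift and turn from the pose commanded when the call began, along the tool's axes at that moment, turning the shorter way round; what a row does not reach only later rows make up. Full scale, the value 1, is 50 cm for a shift and 180 degrees for a turn. A row lasts 1/10 s, in which the tool goes at most 50 mm and 8.59 degrees, less where a joint would pass 70% of its speed; a pose out of reach is approached as far as the arm can. A call with a number of a shift or a turn outside -1 to 1 is refused whole. A call with a gripper value outside its range is refused whole. OPENING is the opening, from -1 (shut) to 1 (fully open), set as the call begins (- or left out, the last holds). The fingers move at their own pace and stop on an object; FORCE is the grip in N (left out, the last holds). Time passes only in rows, so rows that repeat a pose let the fingers close. It gives the time, the measured TCP pose, the force, the opening and the grip force at its end, in the units of the state.
- manip.get_state(): the state, without advancing time (a new reading comes with each control period).
- manip.read_camera(name): name is "scene" or "side" or "wrist"; returns the picture (480x640x3 uint8, red, green, blue); there is no depth.
- manip.camera_info(name): a dict with "fx", "fy", "cx", "cy" (pixels), "T" (4x4, takes a point from camera to world coordinates); the wrist camera has in their place "T_tool_cam" (4x4, takes a point from camera to tool coordinates, whose origin is the TCP and whose axes are the flange's). Camera axes: x right, y up, looking along -z (the intrinsics and any distortion apply to the point x, -y, -z); pixel columns grow to the right and rows downward; lengths in m; the calibration is good to about 2 mm. A picture is of the moment at which its call begins: read the wrist's pose just before it. camera_info takes no time and is no camera call.
- manip.close_job(): hands the job in; it is judged then, once.
The state is a dict: "clock": time; "q": joint angles; "dq": joint speeds; "tau": joint torques, N m; "tool_pos": TCP position; "tcp_rot": TCP orientation; "ft_force": force on the tool from outside, world axes, zero at the start; "ft_torque": the same for the moment, N m; "width": finger opening in m; "finger_force": force on a finger pad.
Only numpy, scipy, OpenCV 4.12 (cv2) and the standard library are available. Lean on these libraries where they do the work, as an engineer would, in place of code of your own. Each camera call takes 0.05 s, during which the arm holds its last target. There are 200 camera calls.

### The job

Set the dough sheeter and start it: push the dial's pointer arm round with a fingertip, gently and without gripping it, until its nose points into the gap between the two prongs of the clip on the dial, leaving the clip where it is. Then press the flat start button fully down and let it come up again; the sheeter must not be started at any other setting. Do not press the domed stop button, and leave the ring cutter, the shaker and the small cup on the sheeter where they stand.

Things in the scene. Friction and masses are not known exactly. Their poses are not given: they have to be found in the camera images.
- pointer (a joint): Turn of the pointer arm about the upright axis of the dial, rad. 0 = points to the sheeter's own right (-y of dial_hub), pi/2 = straight away (+x of dial_hub), growing anticlockwise seen from above; free range 0 to 3.0. Starts between 0.35 and 0.9. Stiff hinge (0.12 N m of friction, about 2 N at mid arm): it stays where it is left, no spring.
- clip (a joint): Turn of the clip on the same axis with the same zero and sense: the pointer points into the middle of the clip when both joints are equal. Starts between 1.5 and 2.5. It is stiff (0.6 N m) and must not be moved.
- sheeter: The dough sheeter, fixed. Origin: centre of the console's underside, on the table; x away from its operator, y to its left, z up. White console 260 mm (x) by 300 mm (y), 100 mm high, with a 5 mm steel scale plate on its far part; a roller head joined to its left side (y 150 to 450 mm), up to 170 mm high.
- dial_hub (a point): Centre of the dial on the hinge axis, on top of the scale plate, 105 mm above the table and 20 mm nearer the operator than the console's centre. Axes as the sheeter's. The pointer's hub post has 22 mm radius up to 40 mm above the plate, with an 8 mm cap of 12 mm radius on top.
- pointer_nose (a point): Tip of the pointer arm's nose, 112 mm from the hinge axis, 21 mm above the plate; x points outward along the arm, z up. The arm is a dark steel blade on edge, 12 mm thick, from hub to 100 mm radius, then a nose 4 mm thick; underside 8 mm and top 34 mm above the plate. Push on its flat side between 40 and 85 mm radius; fingers clear of the plate.
- clip_gap (a point): Middle of the clip's gap at its inner end, 122 mm from the hinge axis, 21 mm above the plate; x points outward. The clip is a small dark steel fork on the dial's rim, 119 to 139 mm radius, with two upright prongs 5 mm thick with a 20 mm gap, tops 34 mm above the plate. The nose passes 7 mm inside it and does not touch it.
- start_top (a point): Centre of the top face of the start button: the smaller, flat grey button, 28 mm in diameter, in a round steel housing 44 mm in diameter and 12 mm high on the near part of the console; its top stands 22 mm above the console's 100 mm top. z up. Start and stop may be either way round, about 100 mm apart.
- start (a joint): Travel of the start button, m: 0 up, 0.006 fully down; a spring, about 5 N fully down. Counts as pressed beyond 0.0045.
- stop_top (a point): Centre of the top of the stop button, not to be pressed: the larger domed mushroom, 44 mm in diameter, top 35 mm above the console's 100 mm top. z up.
- stop (a joint): Travel of the stop button, m: 0 up, 0.006 down; a spring.
- cutter: Plain steel ring cutter, 44 mm across, 35 mm high, on the far right corner of the scale plate; origin: centre of its underside. Not to be moved.
- shaker: Glass shaker with a metal cap, 38 mm across, 70 mm high, on the console's near right corner; origin: centre of its underside. Not to be moved.
- cup: Small steel cup, 44 mm across, 45 mm high, on the console's near left corner; origin: centre of its underside. Not to be moved.

How it is judged:
By the outcome, as a careful person would: the job done as asked, in the order asked, and still so for the second after the job is handed in, with the robot touching nothing.
It also fails if it takes over 45 s, if anything falls off the work surface, if the arm or the gripper's body presses on something with over 40 N, if the wrist force passes 120 N, or if a joint passes its speed limit or range.

## Working session

There is one attempt and no reset: what is moved stays moved. The work goes in short steps, Python scripts to look and compute and a shell command to move; the robot and the scene stay as the last step left them, time stands still between calls to the robot, and variables do not carry over. Pictures are saved under pics/ and viewed, at most 10 in all, crops included, and the job is handed in when it is done.

```bash
mkdir -p pics
cat > h.py <<'E'
import numpy as np, cv2
from bench import manip
def cam(n):
    i=manip.camera_info(n)
    if n=="wrist":
        s=manip.get_state(); T=np.eye(4); T[:3,:3]=s["tcp_rot"]; T[:3,3]=s["tool_pos"]; T=T@np.array(i["T_tool_cam"])
    else: T=np.array(i["T"])
    return i,T
def ray(i,T,u,v):
    K=np.array([[i["fx"],0,i["cx"]],[0,i["fy"],i["cy"]],[0,0,1]])
    d=i.get("dist",i.get("distortion"))
    p=cv2.undistortPoints(np.array([[[u,v]]],float),K,None if d is None else np.array(d,float))[0,0]
    return T[:3,3],T[:3,:3]@np.array([p[0],-p[1],-1])
def onz(i,T,u,v,z):
    o,d=ray(i,T,u,v); return o+d*(z-o[2])/d[2]
E
python3 - <<'E'
from h import *
s=manip.get_state();print(s["clock"],s["tool_pos"],s["tcp_rot"],s["ft_force"])
for n in["scene","side","wrist"]:
    print(n,manip.camera_info(n)); cv2.imwrite(f"pics/{n}0.png",manip.read_camera(n)[:,:,::-1])
E
```

```text
0.0 [0.16696813 0.62801481 0.40381249] [[-9.66418656e-01  2.56972534e-01 -3.13218926e-04]
 [ 2.56972701e-01  9.66417329e-01 -1.60521337e-03]
 [-1.09795548e-04 -1.63179686e-03 -9.99998663e-01]] [ 0.33964715 -0.33603606 -0.47370124]
scene {'fx': 574.1657681001702, 'fy': 574.1657681001702, 'cx': 321.23722249179224, 'cy': 231.76777806904798, 'T': array([[-0.30913696, -0.67288878,  0.67205285,  1.15052707],
       [ 0.9510148 , -0.21703571,  0.22015073,  0.13909889],
       [-0.00227749,  0.70718894,  0.70702095,  0.74149953],
       [ 0.        ,  0.        ,  0.        ,  1.        ]])}
side {'fx': 456.86569618453495, 'fy': 456.86569618453495, 'cx': 312.2577183701932, 'cy': 233.83607033587938, 'T': array([[-0.92448097,  0.24275249, -0.29394926,  0.35507552],
       [-0.38058293, -0.63252295,  0.67458976,  0.4206819 ],
       [-0.02217131,  0.73551747,  0.67714289,  0.57283121],
       [ 0.        ,  0.        ,  0.        ,  1.        ]])}
wrist {'fx': 388.1475353967384, 'fy': 388.1475353967384, 'cx': 325.2237419824993, 'cy': 236.15570399854764, 'T_tool_cam': array([[ 2.50145910e-04,  9.55857051e-01,  2.93831984e-01,
         7.36081728e-02],
       [ 9.99999499e-01,  4.56155759e-05, -9.99713339e-04,
         2.45924150e-04],
       [-9.68986360e-04,  2.93832087e-01, -9.55856561e-01,
         3.20417622e-02],
       [ 0.00000000e+00,  0.00000000e+00,  0.00000000e+00,
         1.00000000e+00]])}
```

View pics/scene0.png

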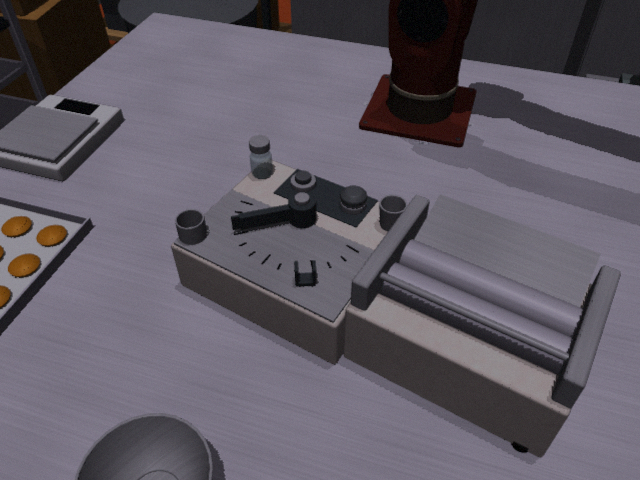

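View pics/side0.png

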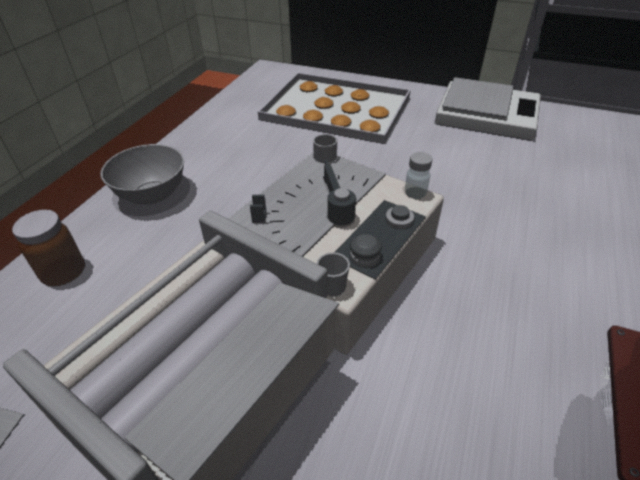

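The scene view shows the hub cap at about (302,199), the nose tip at (233,222) and the clip at (305,272). The flat start button is at (303,177) and the domed stop at (353,192). The side view agrees: hub (342,195), nose (327,168), clip (258,207), start (401,212), stop (367,245).

Run:
```python
from h import *
def tri(a,b):
    A=np.zeros((3,3));y=np.zeros(3)
    for n,p in(("scene",a),("side",b)):
        o,d=ray(*cam(n),*p);d/=np.linalg.norm(d);P=np.eye(3)-np.outer(d,d);A+=P;y+=P@o
    return np.linalg.solve(A,y)
for n,a,b,z in [("hubcap",(302,199),(342,194),.153),("start",(303,177),(401,211),.122),("stop",(353,189),(366,238),.135),("nosetop",(233,218),(327,166),.139),("clip",(305,265),(258,198),.139)]:
    print(n,tri(a,b).round(3),onz(*cam("scene"),*a,z).round(3),onz(*cam("side"),*b,z).round(3))
a=cv2.imread("pics/scene0.png")[130:330,160:420]
cv2.imwrite("pics/scene0c.png",cv2.resize(a,None,fx=3,fy=3,interpolation=cv2.INTER_CUBIC))
```

```text
hubcap [ 0.53  -0.096  0.151] [ 0.532 -0.094  0.153] [ 0.529 -0.095  0.153]
start [ 0.444 -0.125  0.121] [ 0.447 -0.123  0.122] [ 0.444 -0.125  0.122]
stop [ 0.471 -0.03   0.14 ] [ 0.465 -0.031  0.135] [ 0.472 -0.034  0.135]
nosetop [ 0.587 -0.187  0.133] [ 0.591 -0.185  0.139] [ 0.584 -0.175  0.139]
clip [ 0.65  -0.05   0.143] [ 0.648 -0.05   0.139] [ 0.652 -0.057  0.139]
```

View pics/scene0c.png

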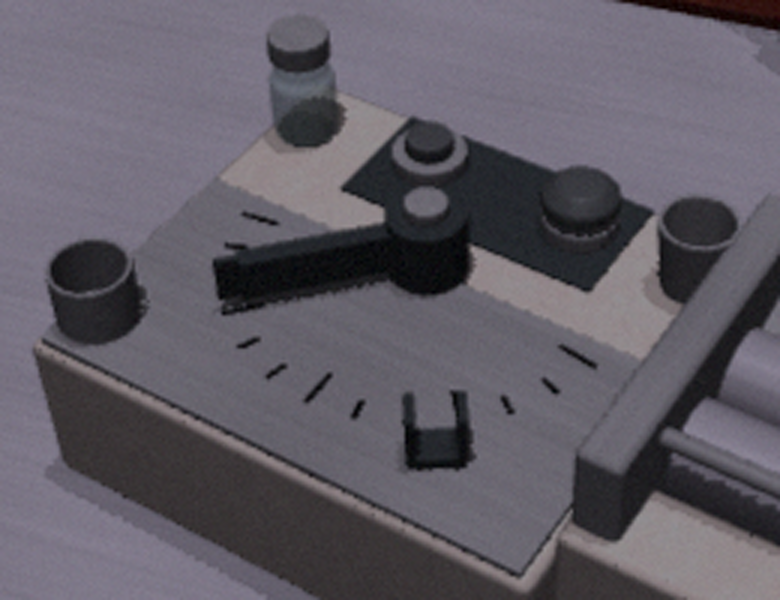

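The crop confirms the layout: the dark blade points right and away, the fork clip is on the far rim, and the flat start button is nearest the shaker. These points give a sheeter yaw of about -16°, the pointer at about 0.84 and the clip at about 2.2, all within the stated ranges. Next I move over the dial with the gripper shut.

```bash
python3 -m jog '[{"tx":-0.75,"ty":-0.42,"rz":0.36},{"tx":-0.75,"ty":-0.42,"rz":0.36},{"tx":-0.75,"ty":-0.42,"rz":0.36},{"tx":-0.75,"ty":-0.42,"rz":0.36},{"tx":-0.75,"ty":-0.42,"rz":0.36},{"tx":-0.75,"ty":-0.42,"rz":0.36},{"tx":-0.75,"ty":-0.42,"rz":0.36},{"tx":-0.75,"ty":-0.42,"rz":0.36}]' -1 20
cat > to.py <<'E'
# world target x y z, tool-x world angle deg -> jog numbers
import sys; from h import *
from scipy.spatial.transform import Rotation as R
def jogto(x,y,z,a):
    s=manip.get_state();r=np.array(s["tcp_rot"]);c,n=np.cos(np.radians(a)),np.sin(np.radians(a))
    g=np.array([[c,n,0],[n,-c,0],[0,0,-1.]])
    t=r.T@(np.array([x,y,z])-s["tool_pos"])/.5; w=R.from_matrix(r.T@g).as_rotvec()/np.pi
    print("t",t.round(4),"r",w.round(4))
if __name__=="__main__": jogto(*map(float,sys.argv[1:]))
E
python3 to.py .50 -.12 .40 32
```

```text
t [-1.0281 -1.2748  0.0097] r [-2.000e-04  5.000e-04  7.395e-01]validation failed for argument at $[0]...
```

```bash
python3 -m jog '[{"tx":-0.75,"ty":-0.42,"tz":0,"rx":0,"ry":0,"rz":0.36},{"tx":-0.75,"ty":-0.42,"tz":0,"rx":0,"ry":0,"rz":0.36},{"tx":-0.75,"ty":-0.42,"tz":0,"rx":0,"ry":0,"rz":0.36},{"tx":-0.75,"ty":-0.42,"tz":0,"rx":0,"ry":0,"rz":0.36},{"tx":-0.75,"ty":-0.42,"tz":0,"rx":0,"ry":0,"rz":0.36},{"tx":-0.75,"ty":-0.42,"tz":0,"rx":0,"ry":0,"rz":0.36},{"tx":-0.75,"ty":-0.42,"tz":0,"rx":0,"ry":0,"rz":0.36},{"tx":-0.75,"ty":-0.42,"tz":0,"rx":0,"ry":0,"rz":0.36}]' -1 20
python3 to.py .50 -.12 .40 32
```

```text
clock: 0.95
tool_pos: [0.4551, 0.3479, 0.4047]
tcp_rot: [[-0.174, 0.985, -0.0], [0.985, 0.174, 0.0], [0.0, -0.0, -1.0]]
ft_force: [0.4, 0.7, -1.0]
width: 0.0001
finger_force: 0.0
t [-0.9372 -0.0739  0.0093] r [-0.000e+00 -1.000e-04  3.777e-01]
```

```bash
python3 -m jog '[{"tx":-0.937,"ty":-0.074,"tz":0,"rx":0,"ry":0,"rz":0.378},{"tx":-0.937,"ty":-0.074,"tz":0,"rx":0,"ry":0,"rz":0.378},{"tx":-0.937,"ty":-0.074,"tz":0,"rx":0,"ry":0,"rz":0.378},{"tx":-0.937,"ty":-0.074,"tz":0,"rx":0,"ry":0,"rz":0.378},{"tx":-0.937,"ty":-0.074,"tz":0,"rx":0,"ry":0,"rz":0.378},{"tx":-0.937,"ty":-0.074,"tz":0,"rx":0,"ry":0,"rz":0.378},{"tx":-0.937,"ty":-0.074,"tz":0,"rx":0,"ry":0,"rz":0.378},{"tx":-0.937,"ty":-0.074,"tz":0,"rx":0,"ry":0,"rz":0.378}]'
python3 - <<'E'
from h import *
from to import jogto
jogto(.5,-.12,.4,32)
I,T=cam("wrist"); np.save("Tw1.npy",T)
cv2.imwrite("pics/w1.png",manip.read_camera("wrist")[:,:,::-1])
E
```

```text
clock: 1.75
tool_pos: [0.494, -0.0504, 0.4048]
tcp_rot: [[0.849, 0.529, 0.0], [0.529, -0.849, 0.001], [0.001, -0.0, -1.0]]
ft_force: [0.9, 0.0, -0.9]
width: 0.0001
finger_force: 0.0
t [-0.0635  0.1244  0.0096] r [-0.0001 -0.0002 -0.0004]
```

View pics/w1.png

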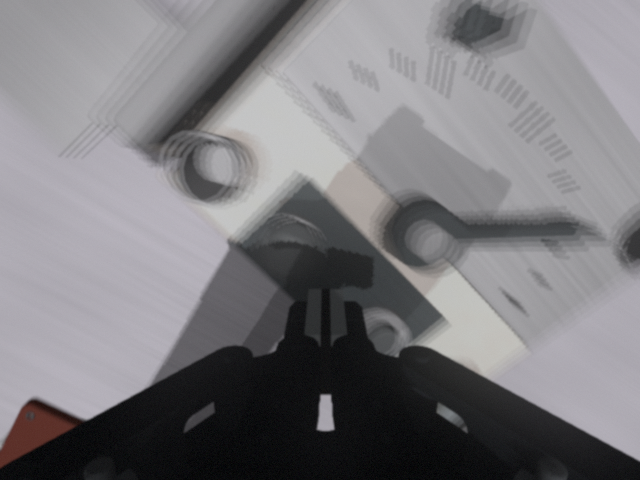

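The wrist picture is motion-blurred because the arm was still moving. It shows the hub at about (428,235), the blade running right to about (600,228) and the clip at about (475,20). I'll move to above the pre-push point, let the arm settle and look again.

```bash
python3 to.py .535 -.169 .38 32
```

```text
t [-0.0424  0.2306  0.0511] r [ 0.0008 -0.0001 -0.0059]
```

```bash
python3 -m jog '[{"tx":-0.042,"ty":0.231,"tz":0.05,"rx":0,"ry":0,"rz":0},{"tx":-0.042,"ty":0.231,"tz":0.05,"rx":0,"ry":0,"rz":0},{"tx":-0.042,"ty":0.231,"tz":0.05,"rx":0,"ry":0,"rz":0},{"tx":-0.042,"ty":0.231,"tz":0.05,"rx":0,"ry":0,"rz":0},{"tx":-0.042,"ty":0.231,"tz":0.05,"rx":0,"ry":0,"rz":0},{"tx":-0.042,"ty":0.231,"tz":0.05,"rx":0,"ry":0,"rz":0},{"tx":-0.042,"ty":0.231,"tz":0.05,"rx":0,"ry":0,"rz":0}]'
python3 - <<'E'
from h import *
from to import jogto
jogto(.535,-.169,.38,32)
I,T=cam("wrist"); np.save("Tw2.npy",T)
cv2.imwrite("pics/w2.png",manip.read_camera("wrist")[:,:,::-1])
E
```

```text
clock: 2.5
tool_pos: [0.5384, -0.156, 0.38]
tcp_rot: [[0.844, 0.536, 0.001], [0.536, -0.844, 0.001], [0.001, -0.0, -1.0]]
ft_force: [0.1, -0.2, -0.7]
width: 0.0003
finger_force: 0.0
t [-0.0197  0.0183 -0.    ] r [-0.0002 -0.0003  0.0022]
```

View pics/w2.png

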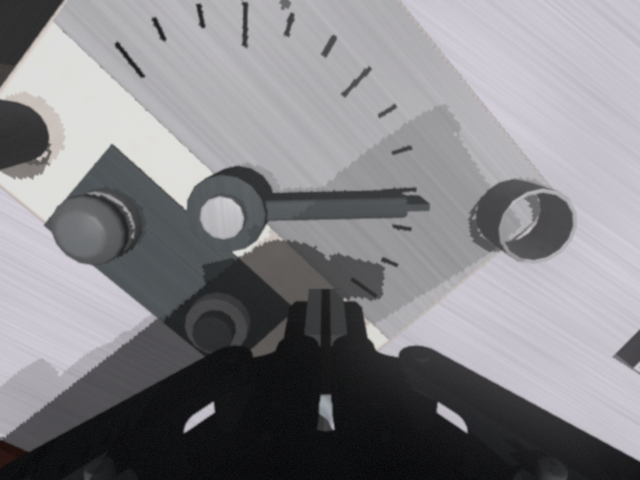

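This one is sharp: hub cap (222,218), nose tip top (429,203), start top (213,329), stop (88,230), cutter (525,222). The scale ticks are clear, and the clip is above the frame.

Run:
```python
from h import *
I=manip.camera_info("wrist");T=np.load("Tw2.npy")
P={}
for n,u,v,z in [("hub",222,218,.153),("nose",427,203,.139),("start",213,329,.122),("stop",88,228,.135),("cutter",530,228,.140),("tick_mid",245,24,.105),("tickL",130,60,.105),("tickS",363,288,.105)]:
    P[n]=onz(I,T,u,v,z);d=P[n]-P.get("hub");print(n,P[n].round(4),"r",np.hypot(*d[:2]).round(4),"ang",np.degrees(np.arctan2(d[1],d[0])).round(1))
d=P["stop"]-P["start"];print("yaw",np.degrees(np.arctan2(d[1],d[0]))-90)
print(cam("scene")[0]["cx"])
```

```text
hub [ 0.5323 -0.0972  0.153 ] r 0.0 ang 0.0
nose [ 0.595  -0.1869  0.139 ] r 0.1094 ang -55.0
start [ 0.4513 -0.1246  0.122 ] r 0.0855 ang -161.3
stop [ 0.4796 -0.0337  0.135 ] r 0.0825 ang 129.7
cutter [ 0.6144 -0.2434  0.14  ] r 0.1677 ang -60.7
tick_mid [ 0.6212 -0.0508  0.105 ] r 0.1003 ang 27.6
tickL [ 0.5695 -0.0039  0.105 ] r 0.1005 ang 68.3
tickS [ 0.5229 -0.197   0.105 ] r 0.1002 ang -95.4
yaw -17.27571228199413
321.23722249179224
```

```bash
python3 to.py .540 -.171 .295 35
```

```text
t [-0.0134  0.027   0.17  ] r [-0.0001 -0.0003 -0.0145]
```

```bash
python3 -m jog '[{"tx":-0.013,"ty":0.027,"tz":0.06,"rx":0,"ry":0,"rz":-0.0145},{"tx":-0.013,"ty":0.027,"tz":0.12,"rx":0,"ry":0,"rz":-0.0145},{"tx":-0.013,"ty":0.027,"tz":0.17,"rx":0,"ry":0,"rz":-0.0145},{"tx":-0.013,"ty":0.027,"tz":0.17,"rx":0,"ry":0,"rz":-0.0145},{"tx":-0.013,"ty":0.027,"tz":0.17,"rx":0,"ry":0,"rz":-0.0145},{"tx":-0.013,"ty":0.027,"tz":0.17,"rx":0,"ry":0,"rz":-0.0145}]'
cat > arc.py <<'E'
import sys; from h import *
from to import jogto
for th in map(float,sys.argv[2:]):
    a=np.radians(th);c,n=np.cos(a),np.sin(a);o=float(sys.argv[1])
    print(th,end=" ");jogto(.532+.065*c+o*n,-.097+.065*n-o*c,.295,th+90)
E
python3 arc.py .017 -57 -53 -48 -43 -38 -33 -28 -23
```

```text
clock: 3.15
tool_pos: [0.5407, -0.172, 0.2964]
tcp_rot: [[0.82, 0.572, 0.002], [0.572, -0.82, -0.0], [0.002, 0.001, -1.0]]
ft_force: [-0.1, -0.2, 0.2]
width: -0.0001
finger_force: 0.0
-57.0 t [ 0.0334 -0.0042  0.0028] r [ 0.0004 -0.0006  0.0106]
-53.0 t [ 0.0424 -0.0018  0.0028] r [ 0.0004 -0.0006 -0.0116]
-48.0 t [0.054  0.0002 0.0029] r [ 0.0005 -0.0005 -0.0394]
-43.0 t [0.0657 0.0012 0.0029] r [ 0.0005 -0.0005 -0.0672]
-38.0 t [0.0774 0.0013 0.0029] r [ 0.0005 -0.0005 -0.0949]
-33.0 t [0.0891 0.0003 0.0029] r [ 0.0005 -0.0005 -0.1227]
-28.0 t [ 0.1006 -0.0018  0.0029] r [ 0.0005 -0.0004 -0.1505]
-23.0 t [ 0.1119 -0.0048  0.0029] r [ 0.0006 -0.0004 -0.1783]
```

```bash
python3 -m jog '[{"tx":0.02,"ty":-0.004,"tz":0,"rx":0,"ry":0,"rz":0},{"tx":0.033,"ty":-0.004,"tz":0,"rx":0,"ry":0,"rz":0.01},{"tx":0.042,"ty":-0.002,"tz":0,"rx":0,"ry":0,"rz":-0.012},{"tx":0.054,"ty":0,"tz":0,"rx":0,"ry":0,"rz":-0.039},{"tx":0.066,"ty":0.001,"tz":0,"rx":0,"ry":0,"rz":-0.067},{"tx":0.077,"ty":0.001,"tz":0,"rx":0,"ry":0,"rz":-0.095},{"tx":0.089,"ty":0,"tz":0,"rx":0,"ry":0,"rz":-0.123},{"tx":0.1,"ty":-0.002,"tz":0,"rx":0,"ry":0,"rz":-0.15}]'
python3 - <<'E'
from h import *
I,T=cam("wrist"); np.save("Tw3.npy",T)
cv2.imwrite("pics/w3.png",manip.read_camera("wrist")[:,:,::-1])
E
python3 arc.py .017 -28 -23 -18 -13 -8 -3 2 7 12
```

```text
clock: 3.95
tool_pos: [0.581, -0.1423, 0.2956]
tcp_rot: [[0.468, 0.884, 0.0], [0.884, -0.468, -0.0], [-0.0, 0.0, -1.0]]
ft_force: [-2.6, -1.0, 1.7]
width: -0.0001
finger_force: 1.3
-28.0 t [-0.0022  0.0006  0.0011] r [ 0.0002 -0.0001  0.0025]
-23.0 t [0.0092 0.0032 0.0011] r [ 0.0002 -0.0001 -0.0253]
-18.0 t [0.0209 0.0047 0.0012] r [ 0.0003 -0.0001 -0.0531]
-13.0 t [0.0326 0.0053 0.0012] r [ 0.0003 -0.0001 -0.0809]
-8.0 t [0.0443 0.0048 0.0012] r [ 3.000e-04 -1.000e-04 -1.086e-01]
-3.0 t [0.0559 0.0033 0.0012] r [ 3.000e-04 -1.000e-04 -1.364e-01]
2.0 t [0.0673 0.0007 0.0012] r [ 3.000e-04 -1.000e-04 -1.642e-01]
7.0 t [ 0.0785 -0.0028  0.0012] r [ 3.00e-04 -1.00e-04 -1.92e-01]
12.0 t [ 0.0894 -0.0072  0.0012] r [ 3.000e-04 -1.000e-04 -2.198e-01]
```

View pics/w3.png

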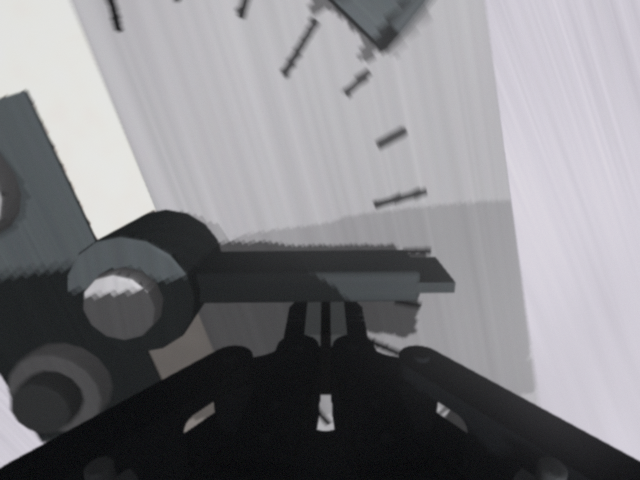

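The finger is pushing flat on the blade at about 2.8 N. The nose is at (450,287) and the clip is at the top, around (385,20). I'll keep pushing to about 5° short of the estimate, then measure the clip and nose together.

```bash
python3 -m jog '[{"tx":0.009,"ty":0.003,"tz":0,"rx":0,"ry":0,"rz":-0.025},{"tx":0.021,"ty":0.005,"tz":0,"rx":0,"ry":0,"rz":-0.053},{"tx":0.033,"ty":0.005,"tz":0,"rx":0,"ry":0,"rz":-0.081},{"tx":0.044,"ty":0.005,"tz":0,"rx":0,"ry":0,"rz":-0.109},{"tx":0.056,"ty":0.003,"tz":0,"rx":0,"ry":0,"rz":-0.136},{"tx":0.067,"ty":0.001,"tz":0,"rx":0,"ry":0,"rz":-0.164},{"tx":0.078,"ty":-0.003,"tz":0,"rx":0,"ry":0,"rz":-0.192},{"tx":0.078,"ty":-0.003,"tz":0,"rx":0,"ry":0,"rz":-0.192}]'
python3 - <<'E'
from h import *
I,T=cam("wrist"); np.save("Tw4.npy",T)
cv2.imwrite("pics/w4.png",manip.read_camera("wrist")[:,:,::-1])
E
python3 arc.py .017 7
```

```text
clock: 4.8
tool_pos: [0.5982, -0.1066, 0.2954]
tcp_rot: [[-0.113, 0.994, 0.001], [0.994, 0.113, 0.0], [0.0, 0.001, -1.0]]
ft_force: [-1.2, 0.2, 0.2]
width: 0.0002
finger_force: 0.0
7.0 t [0.0018 0.0013 0.0007] r [ 0.0004 -0.0001 -0.0037]
```

View pics/w4.png

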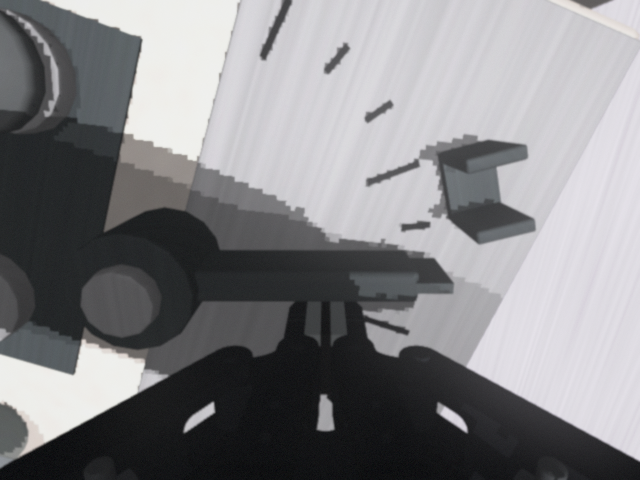

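The nose tip top is near (453,290). The clip prong tops run from about (470,168) to (527,150) and from (478,239) to (535,225). I'll zoom in to read the corners.

Run:
```python
from h import *
a=cv2.imread("pics/w4.png")[120:310,340:550]
a=cv2.convertScaleAbs(a,alpha=1.6,beta=20)
cv2.imwrite("pics/w4c.png",cv2.resize(a,None,fx=3,fy=3,interpolation=cv2.INTER_CUBIC))
```

```text
(no output)
```

View pics/w4c.png

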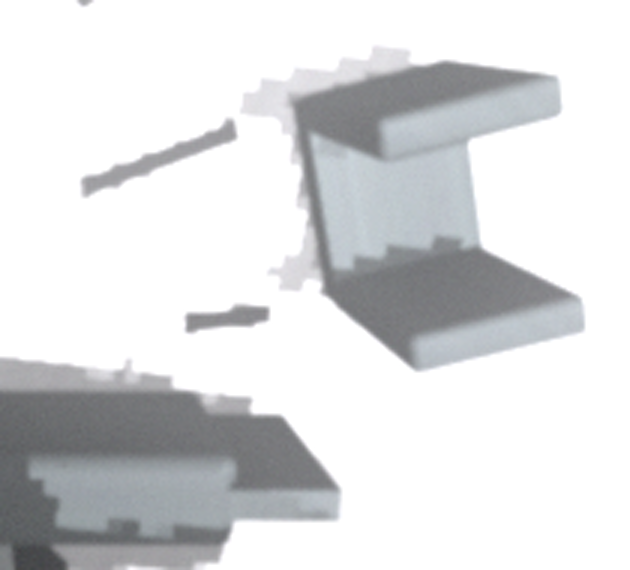

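The crop shows the prong top faces and the nose top face clearly, so I can compute the angles.

Run:
```python
from h import *
I=manip.camera_info("wrist");T=np.load("Tw4.npy")
def p(u,v,z=.139): return onz(I,T,340+u/3,120+v/3,z)[:2]
def p2(u,v,z): return onz(I,T,u,v,z)[:2]
hub=p2(118,300,.153); print("hub",hub)
f=lambda a:(np.hypot(*a).round(4),np.degrees(np.arctan2(a[1],a[0])).round(2))
A,a,B,b,n=p(383,141),p(557,93),p(415,353),p(582,314),p(340,504)
for H in(hub,np.array([.532,-.097])):
    print([f(x-H) for x in(A,a,B,b,(A+B)/2,(a+b)/2,n)])
print("gap",np.hypot(*(A-B)),"clip dir",f((a+b-A-B)/2),"blade dir",f(n-p(233,502)))
print("arm-pair", f(n-p2(205,301,.139)))
```

```text
hub [ 0.533024   -0.09386428]
[(np.float64(0.117), np.float64(26.27)), (np.float64(0.1354), np.float64(25.72)), (np.float64(0.1174), np.float64(14.36)), (np.float64(0.1358), np.float64(15.21)), (np.float64(0.1166), np.float64(20.31)), (np.float64(0.135), np.float64(20.46)), (np.float64(0.1097), np.float64(5.26))]
[(np.float64(0.1194), np.float64(27.4)), (np.float64(0.1377), np.float64(26.71)), (np.float64(0.1192), np.float64(15.7)), (np.float64(0.1376), np.float64(16.36)), (np.float64(0.1186), np.float64(21.56)), (np.float64(0.1371), np.float64(21.54)), (np.float64(0.111), np.float64(6.83))]
gap 0.02431165156877959 clip dir (np.float64(0.0185), np.float64(21.42)) blade dir (np.float64(0.0125), np.float64(5.31))
arm-pair (np.float64(0.0874), np.float64(9.76))
```

The sizes check out: the prong spacing is 24.3 mm against an expected 25, and the radii are 119, 138 and 111 mm. The pointer is about 14.8° short, so I'll push to 21.5°.

```bash
python3 arc.py .017 7 10 13 16 19 21.5
```

```text
7.0 t [0.0018 0.0013 0.0007] r [ 0.0004 -0.0001 -0.0037]
10.0 t [0.0087 0.0028 0.0007] r [ 0.0004 -0.0001 -0.0204]
13.0 t [0.0156 0.004  0.0007] r [ 0.0004 -0.0001 -0.0371]
16.0 t [0.0226 0.0048 0.0007] r [ 0.0004 -0.0001 -0.0537]
19.0 t [0.0296 0.0052 0.0007] r [ 0.0004 -0.0001 -0.0704]
21.5 t [0.0355 0.0053 0.0007] r [ 0.0004 -0.0001 -0.0843]
```

```bash
python3 -m jog '[{"tx":0.007,"ty":0.0015,"tz":0,"rx":0,"ry":0,"rz":-0.017},{"tx":0.014,"ty":0.0027,"tz":0,"rx":0,"ry":0,"rz":-0.033},{"tx":0.021,"ty":0.0035,"tz":0,"rx":0,"ry":0,"rz":-0.05},{"tx":0.028,"ty":0.004,"tz":0,"rx":0,"ry":0,"rz":-0.067},{"tx":0.0335,"ty":0.004,"tz":0,"rx":0,"ry":0,"rz":-0.08},{"tx":0.0335,"ty":0.004,"tz":0,"rx":0,"ry":0,"rz":-0.08},{"tx":0.0335,"ty":0.004,"tz":0,"rx":0,"ry":0,"rz":-0.08}]'
python3 - <<'E'
from h import *
I,T=cam("wrist"); np.save("Tw5.npy",T)
a=manip.read_camera("wrist")[:,:,::-1]; cv2.imwrite("pics/w5.png",a)
a=cv2.convertScaleAbs(np.ascontiguousarray(a[160:360,340:600]),alpha=1.6,beta=20)
cv2.imwrite("pics/w5c.png",cv2.resize(a,None,fx=3,fy=3,interpolation=cv2.INTER_CUBIC))
E
```

```text
clock: 5.55
tool_pos: [0.5978, -0.0907, 0.295]
tcp_rot: [[-0.353, 0.936, 0.0], [0.936, 0.353, 0.0], [0.0, 0.0, -1.0]]
ft_force: [0.2, -0.8, 0.5]
width: 0.0003
finger_force: 0.0
```

View pics/w5c.png

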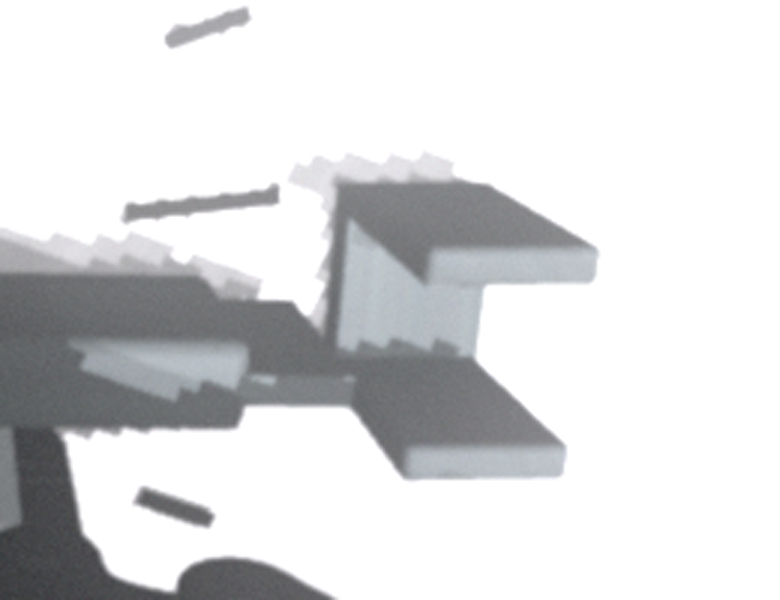

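The nose (353,391) lies between the prong tops, at (428,265) and (405,461) in crop pixels, but a bit towards the near prong. Computing the remainder.

```bash
python3 - <<'E'
from h import *
I=manip.camera_info("wrist");T=np.load("Tw5.npy")
p=lambda u,v:onz(I,T,340+u/3,160+v/3,.139)[:2]
f=lambda a:(np.hypot(*a).round(4),np.degrees(np.arctan2(a[1],a[0])).round(2))
A,a,B,b,n=p(428,266),p(597,265),p(405,462),p(564,461),p(353,391)
for H in(np.array([.533,-.094]),np.array([.532,-.097])):
    print([f(x-H) for x in((A+B)/2,(a+b)/2,n)])
print(f(A-B),f((a+b-A-B)/2))
E
python3 arc.py .017 19 21.5 23.5
```

```text
[(np.float64(0.1163), np.float64(20.63)), (np.float64(0.1353), np.float64(20.69)), (np.float64(0.1094), np.float64(19.02))]
[(np.float64(0.1184), np.float64(21.82)), (np.float64(0.1373), np.float64(21.71)), (np.float64(0.1113), np.float64(20.31))]
(np.float64(0.0246), np.float64(111.12)) (np.float64(0.0189), np.float64(21.04))
19.0 t [-0.0031  0.0016 -0.0003] r [-0.     -0.0001  0.0094]
21.5 t [ 0.0025  0.0031 -0.0003] r [ 0.     -0.0001 -0.0045]
23.5 t [ 0.0071  0.0042 -0.0003] r [ 0.     -0.0001 -0.0156]
```

```bash
python3 -m jog '[{"tx":0.002,"ty":0.0005,"tz":0,"rx":0,"ry":0,"rz":-0.004},{"tx":0.0036,"ty":0.001,"tz":0,"rx":0,"ry":0,"rz":-0.008},{"tx":0.0036,"ty":0.001,"tz":0,"rx":0,"ry":0,"rz":-0.008},{"tx":0.0036,"ty":0.001,"tz":0,"rx":0,"ry":0,"rz":-0.008},{"tx":-0.02,"ty":0.001,"tz":0,"rx":0,"ry":0,"rz":-0.008},{"tx":-0.02,"ty":0.001,"tz":0,"rx":0,"ry":0,"rz":-0.008},{"tx":-0.02,"ty":0.001,"tz":0,"rx":0,"ry":0,"rz":-0.008}]'
python3 - <<'E'
from h import *
I,T=cam("wrist"); np.save("Tw6.npy",T)
a=manip.read_camera("wrist")[:,:,::-1]; cv2.imwrite("pics/w6.png",a)
a=cv2.convertScaleAbs(np.ascontiguousarray(a[120:320,340:600]),alpha=1.6,beta=20)
cv2.imwrite("pics/w6c.png",cv2.resize(a,None,fx=3,fy=3,interpolation=cv2.INTER_CUBIC))
E
```

```text
clock: 6.3
tool_pos: [0.6017, -0.1004, 0.2946]
tcp_rot: [[-0.378, 0.926, -0.0], [0.926, 0.378, -0.0], [0.0, -0.0, -1.0]]
ft_force: [0.5, 1.0, -0.1]
width: -0.0001
finger_force: 0.0
```

View pics/w6c.png

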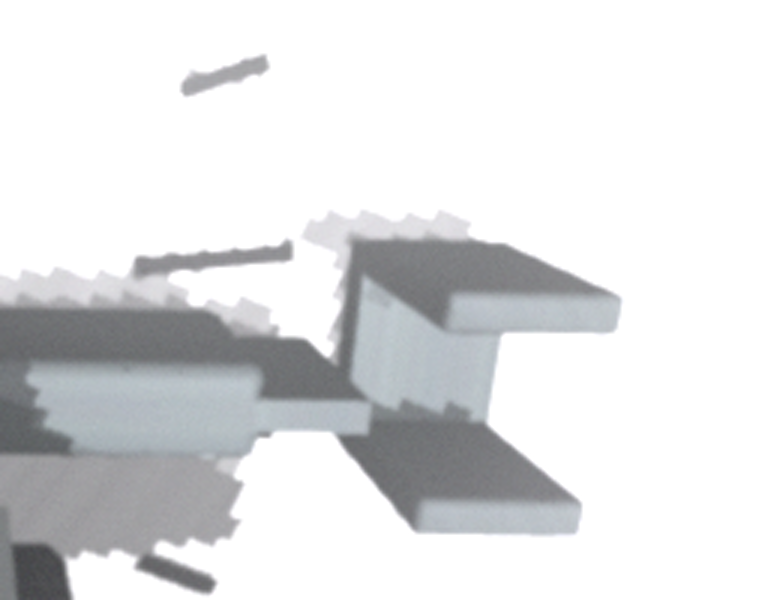

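The nose tip (369,416) now lies midway between the prong tops, (448,313) and (418,516). The finger is off the blade. I'll confirm the angle, then plan the rise and the move to the start button.

Run:
```python
from h import *
I=manip.camera_info("wrist");T=np.load("Tw6.npy")
p=lambda u,v:onz(I,T,340+u/3,120+v/3,.139)[:2]
f=lambda a:(np.hypot(*a).round(4),np.degrees(np.arctan2(a[1],a[0])).round(2))
A,a,B,b,n=p(448,313),p(619,312),p(418,516),p(580,516),p(369,416)
print([f(x-np.array([.532,-.096])) for x in((A+B)/2,(a+b)/2,n)],f(A-B))
from to import jogto
jogto(.595,-.10,.37,106)
jogto(.450,-.1245,.37,75)
```

```text
[(np.float64(0.1181), np.float64(21.2)), (np.float64(0.1369), np.float64(21.36)), (np.float64(0.1109), np.float64(21.21))] (np.float64(0.0244), np.float64(111.16))
t [ 0.0052 -0.0124 -0.1509] r [-0.0001 -0.0001  0.0347]
t [ 0.0696 -0.2994 -0.1508] r [-1.00e-04 -0.00e+00  2.07e-01]
```

```bash
python3 -m jog '[{"tx":0,"ty":0,"tz":-0.08,"rx":0,"ry":0,"rz":0},{"tx":0,"ty":0,"tz":-0.15,"rx":0,"ry":0,"rz":0},{"tx":0,"ty":0,"tz":-0.15,"rx":0,"ry":0,"rz":0},{"tx":0.07,"ty":-0.3,"tz":-0.15,"rx":0,"ry":0,"rz":0.207},{"tx":0.07,"ty":-0.3,"tz":-0.15,"rx":0,"ry":0,"rz":0.207},{"tx":0.07,"ty":-0.3,"tz":-0.15,"rx":0,"ry":0,"rz":0.207},{"tx":0.07,"ty":-0.3,"tz":-0.15,"rx":0,"ry":0,"rz":0.207},{"tx":0.07,"ty":-0.3,"tz":-0.15,"rx":0,"ry":0,"rz":0.207}]'
python3 -m jog '[{"tx":0,"ty":0,"tz":0,"rx":0,"ry":0,"rz":0},{"tx":0,"ty":0,"tz":0,"rx":0,"ry":0,"rz":0},{"tx":0,"ty":0,"tz":0,"rx":0,"ry":0,"rz":0}]'
python3 to.py .450 -.1245 .300 75
```

```text
clock: 7.15
tool_pos: [0.4479, -0.1246, 0.3697]
tcp_rot: [[0.264, 0.964, 0.001], [0.964, -0.264, 0.002], [0.002, 0.0, -1.0]]
ft_force: [1.6, -0.5, 1.3]
width: 0.0
finger_force: 0.0
clock: 7.45
tool_pos: [0.4499, -0.1242, 0.3695]
tcp_rot: [[0.257, 0.966, -0.001], [0.966, -0.257, -0.0], [-0.001, -0.0, -1.0]]
ft_force: [-0.4, -0.5, -0.7]
width: -0.0002
finger_force: 0.0
t [-0.0005  0.0005  0.139 ] r [-0.0001  0.0002  0.0007]
```

```bash
python3 -m jog '[{"tx":0,"ty":0,"tz":0.08,"rx":0,"ry":0,"rz":0},{"tx":0,"ty":0,"tz":0.139,"rx":0,"ry":0,"rz":0},{"tx":0,"ty":0,"tz":0.139,"rx":0,"ry":0,"rz":0},{"tx":0,"ty":0,"tz":0.145,"rx":0,"ry":0,"rz":0},{"tx":0,"ty":0,"tz":0.15,"rx":0,"ry":0,"rz":0},{"tx":0,"ty":0,"tz":0.152,"rx":0,"ry":0,"rz":0},{"tx":0,"ty":0,"tz":0.152,"rx":0,"ry":0,"rz":0},{"tx":0,"ty":0,"tz":0.152,"rx":0,"ry":0,"rz":0}]'
```

```text
clock: 8.25
tool_pos: [0.4501, -0.1244, 0.2946]
tcp_rot: [[0.258, 0.966, 0.002], [0.966, -0.258, -0.0], [0.0, 0.002, -1.0]]
ft_force: [0.9, -0.2, 2.0]
width: 0.0002
finger_force: 0.9
```

```bash
python3 -m jog '[{"tx":0,"ty":0,"tz":0.004,"rx":0,"ry":0,"rz":0},{"tx":0,"ty":0,"tz":0.008,"rx":0,"ry":0,"rz":0},{"tx":0,"ty":0,"tz":0.011,"rx":0,"ry":0,"rz":0},{"tx":0,"ty":0,"tz":0.013,"rx":0,"ry":0,"rz":0},{"tx":0,"ty":0,"tz":0.013,"rx":0,"ry":0,"rz":0},{"tx":0,"ty":0,"tz":0.013,"rx":0,"ry":0,"rz":0}]'
```

```text
clock: 8.85
tool_pos: [0.4503, -0.1246, 0.2891]
tcp_rot: [[0.259, 0.966, 0.002], [0.966, -0.259, 0.001], [0.001, 0.002, -1.0]]
ft_force: [-5.2, 0.7, 25.7]
width: -0.0001
finger_force: 13.1
```

The force has risen to 25 N at a TCP height of 0.289, so the button is on its stop, fully down. Now I release and retreat.

```bash
python3 -m jog '[{"tx":0,"ty":0,"tz":-0.02,"rx":0,"ry":0,"rz":0},{"tx":0,"ty":0,"tz":-0.1,"rx":0,"ry":0,"rz":0},{"tx":0,"ty":0,"tz":-0.2,"rx":0,"ry":0,"rz":0},{"tx":0,"ty":0,"tz":-0.2,"rx":0,"ry":0,"rz":0},{"tx":0,"ty":0,"tz":-0.2,"rx":0,"ry":0,"rz":0},{"tx":0,"ty":0,"tz":-0.2,"rx":0,"ry":0,"rz":0}]'
python3 - <<'E'
from h import *
# nothing else moved: change in the scene view around the cup, shaker, cutter
a=cv2.imread("pics/scene0.png").astype(int);b=manip.read_camera("scene")[:,:,::-1].astype(int);cv2.imwrite("pics/scene9.png",b)
for n,(u,v) in dict(cutter=(191,227),shaker=(260,157),cup=(393,212),clip=(305,272),pointer=(260,215)).items():
    w=np.s_[v-22:v+22,u-20:u+20];print(n,np.abs(a[w]-b[w]).mean().round(1))
s=manip.get_state();print(s["tool_pos"],s["ft_force"])
E
```

```text
clock: 9.45
tool_pos: [0.4491, -0.1242, 0.3859]
tcp_rot: [[0.258, 0.966, -0.002], [0.966, -0.258, 0.0], [-0.0, -0.002, -1.0]]
ft_force: [-0.7, -0.6, 0.1]
width: -0.0001
finger_force: 0.0
cutter 3.4
shaker 5.8
cup 3.4
clip 11.0
pointer 43.5
[ 0.44908608 -0.12415594  0.38576648] [-1.09903948  0.38074312 -0.00845901][ WARN:0@0.491] global loadsave.cpp:1063 imwrite_ Unsupported depth image for selected encoder is fallbacked to CV_8U.
```

Only noise-level change shows at the cutter, shaker and cup; the clip crop changed because the pointer is now in it. Handing in.

```bash
python3 -c "
from bench import manip
print(manip.close_job())"
```

```text
the job is handed in; nothing more can be done
None
```

The job is handed in: the pointer's nose points into the middle of the clip's gap (measured within about 0.2°), then the start button was pressed to its stop and released, with the clip, stop button, cutter, shaker and cup left alone, in about 9.5 s of robot time.

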